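# Third hand at the screw-fixing jig

## Task

Be my third hand: pick up the aluminium bar and slide it, drilled end first, between the guide rails and under the bridge of the jig, then press it against the orange sprung pad until the black pointer stands in the green field, never driving the pad right back to its end. Finish while holding it there, the bar flat on the jig and the pad pressed steadily with about 9 N, so that I can put the screws in; do not let go, and leave everything else on the bench where it is.

Things in the scene. Friction and masses are not known exactly. Their poses are not given: they have to be found in the camera images.
- bar: loose straight aluminium bar, 160 long x 36 wide x 28 mm high, about 0.25 kg (varies). Origin: centre of its underside; x runs along it to the drilled end (two dark holes side by side, 34 mm from that end); the tail end, x = -80 mm, has a blue cap. z up. Best grasped from above across its width, 30 to 45 mm from the blue end, so that the hand stays clear of the bridge.
- bar_nose (a point): centre of the flat end face at the bar's drilled end: 80 mm along the bar's x from its origin, 14 mm above its underside
- jig: screw-fixing jig, fixed, placed differently each time: aluminium base plate 250 x 90 x 10 mm, whose top (10 mm above the worktop) the bar lies on, with rails, bridge and sprung stop. Origin: centre of the plate's underside; x: the direction in which the bar is pushed, along the middle of the plate; z up. x = -125 to -52 mm is bare plate.
- jig_mouth (a point): middle of the mouth of the two steel guide rails, on top of the plate: x = -50, y = 0, z = +10 mm in the jig's frame. The rails are 16 mm high and stand 39 mm apart (y = -19.5 and +19.5 mm) from x = -20 to +38 mm; from x = -20 back to x = -52 mm they flare open to about 60 mm.
- bridge (a point): middle of the underside of the grey bridge over the rails, x = +20, y = 0, z = +42 mm in the jig's frame: 32 mm above the plate, 4 mm more than the bar's height. The bridge spans x = +5 to +35 mm and 82 mm in y; its top is 54 mm above the worktop and carries two brass screw guides up to 59 mm.
- scale (a point): middle of the green field on the white scale on top of the grey stop housing: x = +104.5, y = 0, z = +47 mm in the jig's frame; the field is 10 mm long in x, with a red field beyond it. The housing spans x = +78 to +125 mm and is 46 mm high.
- pad: orange pad of the sprung stop, 32 mm wide and 26 mm high, that slides back along the jig's x axis when pushed. The body's origin and axes coincide with the jig's while the stop is out and move along with the pad. It carries a flat pointer whose black cross bar moves over the scale on the housing.
- pad_face (a point): middle of the pad's front face, which the bar's drilled end meets: at x = +40, y = 0, z = +24 mm in the jig's frame while the stop is out
- plunger (a joint): how far the sprung stop is pushed in, in m: 0 = out (as at the start), 0.030 = hard against its end. It pushes back with 2 N + 0.5 N for each mm, and returns by itself. The pointer is in the green field from 0.009 to 0.019 (6.5 to 11.5 N); its middle, 0.014, is 9 N.
- screwdriver: bystander: cross-head screwdriver with red handle, 178 mm long, lying to the right of the jig
- hex_key: bystander: small hex key, 78 x 35 x 4 mm, lying to the right of the jig
- jar: bystander: sample jar with blue lid, 52 mm across, 62 mm high, in front of the analyser on the right
- beaker: bystander: empty glass beaker, 56 mm across, 69 mm high, at the front left
- mouse: bystander: black computer mouse, 108 x 62 x 38 mm, below the monitor
- tape: bystander: roll of dark tape, 55 mm across, 19 mm high, in front of the analyser on the right
- carton: bystander: small white and red carton, 45 x 60 x 30 mm, between monitor and analyser

How it is judged:
By the outcome, as a careful person would: the job done as asked, in the order asked, and still so for the second after the job is handed in, while the arm keeps its last pose, push and grip.
It also fails if it takes over 38 s, if anything falls off the work surface, if the arm or the gripper's body presses on something with over 40 N, if the wrist force passes 120 N, or if a joint passes its speed limit or range.

## Robot

A 6-joint arm with a two-finger parallel gripper is mounted at the origin on a cart in front of the work surface, level with it; the furniture and walls round the work are solid. World frame = base frame: x ahead of the robot, y to its left, z up, the work surface at z = 0. Lengths are in m, angles in rad, forces in N, time in s.
With the tool pointing down it reaches from about 0.3 to 0.875 m from the base axis. Payload 6.4 kg.
Tool frame: the origin (TCP) lies at the very end of the fingers, on their centre line; the grasp point (between the pads) lies 19 mm behind it; z points along the fingers, y is the line along which they close (so a half turn about z gives the same grasp; the last joint's range is limited). The gripper opens to 85 mm and grips with 20 to 120 N. Pads are 22 mm wide; open, the fingers measure 114 mm over their backs; the gripper's body (76 mm by 85 mm) begins 54 mm behind the grasp point. The pads swing forward as they close: fully open they stand 13 mm farther back than shut.
Start: joints at [-1.538, 0.181, 1.607, -0, 1.354, -0.206], TCP at [0.136, -0.559, 0.231] pointing down, gripper open.
Joint ranges: [-2.99, 2.99], [-0.89, 2.07], [0.3, 2.58], [-1.14, 4.28], [0, 2.63], [-3.12, 3.12]. Speed limits (rad/s): [2.57, 2.57, 3.01, 3.14, 3.14, 3.14].

## Interface

Orientations are given as a unit quaternion [w, x, y, z].
In Python, from bench import ctrl gives the robot as it stands.
- The arm moves only by the tool jog_arm, never from a script. Its argument "series" is a list that holds one entry, the list of rows, each a list of 7 numbers: the shift along the tool's x, y, z in mm, then the turn, a rotation vector about the tool's x, y, z in rad, then the finger opening in mm, from 0 to 85.4. In form: [[[tx, ty, tz, rx, ry, rz, gripper], ...]]. A call has exactly 10 rows; each row shifts and turns the commanded pose from where the row before left it, along the tool's axes as they then stand; what a row does not reach is not made up. A row lasts 1/10 s, in which the tool goes at most 50 mm and 8.59 degrees, less where a joint would pass 70% of its speed; a pose out of reach is approached as far as the arm can. A call with a gripper value outside its range is refused whole. The fingers move at their own pace and stop on an object; the grip force is fixed at half the most. Time passes only in rows, so rows that do not move let the fingers close, or fill a call up. It gives the time, the measured TCP pose, the force, the opening and the grip force at its end, in the units of the state.
- ctrl.get_obs(): the state, without advancing time (a new reading comes with each control period).
- ctrl.camera(name): name is "side" or "top"; returns a dict with "frame" (420x560x3 uint8, blue, green, red), "z_map" (420x560 float32, m along the optical axis (not along the pixel's ray), 0 where there is no reading), "fx", "fy", "cx", "cy" (pixels), "xyz" and "rotation" of the camera in the world. Camera axes: x right, y down, z forward; pixel columns grow to the right and rows downward; lengths in m; the calibration is good to about 2 mm. A picture is of the moment at which its call begins.
- ctrl.hand_in(): hands the job in; it is judged then, once.
The state is a dict: "time_s": time; "q": joint angles; "dq": joint speeds; "joint_efforts": joint torques, N m; "eef_pos": TCP position; "eef_rot": TCP orientation; "wrist_force": force on the tool from outside, world axes, zero at the start; "torque": the same for the moment, N m; "opening": opening from 0.0 (shut) to 1.0 (fully open); "grasp_force": force on a finger pad.
Only numpy, scipy, OpenCV 4.12 (cv2) and the standard library are available. Lean on these libraries where they do the work, as an engineer would, in place of code of your own. Each camera call takes 0.05 s, during which the arm holds its last target. There are 200 camera calls.

## Working session

There is one attempt and no reset: what is moved stays moved. The work goes in short steps, Python scripts to look and compute and a tool call to move; the robot and the scene stay as the last step left them, time stands still between calls to the robot, and variables do not carry over. Pictures are saved under pics/ and viewed, at most 10 in all, crops included, and the job is handed in when it is done.

Besides the shell and the picture viewer there is one more tool, called after "Emit:" in YAML: its name, and indented under it one key for each argument. jog_arm: Moves the arm, as the interface text tells. Its arguments: {"type":"object","properties":{"series":{"type":"array"}},"required":["series"]}

```bash
ls; mkdir -p pics; python3 - <<'E'
from bench import ctrl
import cv2,numpy as np
for n in("side","top"):
    c=ctrl.camera(n);cv2.imwrite(f"pics/{n}0.png",c["frame"]);np.savez(f"{n}0.npz",**c)
    print(n,c["fx"],c["cx"],c["cy"],c["xyz"],np.round(c["rotation"],3).tolist())
o=ctrl.get_obs();print({k:np.round(v,3).tolist() for k,v in o.items()})
E
```

```text
pics
side 453.31746630453546 280.28508388665034 217.95452453977205 [0.1017929  1.04867752 0.59914674] [0.125, -0.191, 0.834, -0.502]
top 528.1461919994625 268.31524593016667 214.45924988957375 [0.43144919 0.15236231 1.58656317] [0.026, -0.698, 0.715, -0.031]
{'time_s': 0.1, 'q': [-1.538, 0.181, 1.608, 0.0, 1.354, -0.206], 'dq': [0.002, -0.003, -0.001, 0.001, 0.001, -0.0], 'joint_efforts': [-0.0, -44.588, -35.224, -0.0, 0.004, 0.0], 'eef_pos': [0.136, -0.558, 0.23], 'eef_rot': [-0.001, 0.993, 0.119, 0.0], 'wrist_force': [0.551, 0.187, -0.207], 'torque': [0.039, 0.021, 0.02], 'grasp_force': 0.0, 'opening': 0.997}
```

View pics/top0.png

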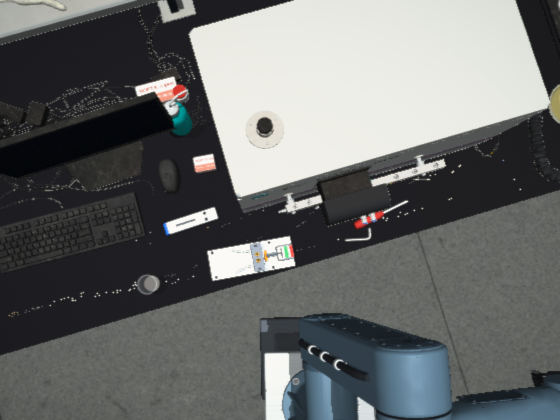

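View pics/side0.png

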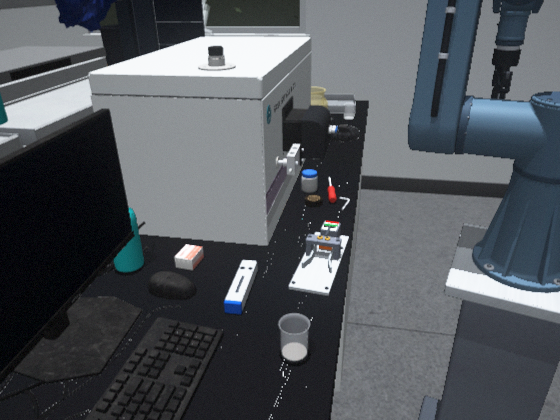

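The top view shows the bar at about (190,221) with its blue cap at (165,229), and the jig at about (252,258) with its stop to the right. The beaker is at (148,284). The side view confirms the layout: bar at (241,286), jig at (320,262).

```bash
cat > h.py <<'E'
import numpy as np,cv2
from scipy.spatial.transform import Rotation as R
def rot(c):
    q=np.asarray(c["rotation"]);return R.from_quat(q[[1,2,3,0]]) if q.size==4 else R.from_matrix(q)
def ray(c,uv):
    uv=np.atleast_2d(uv).astype(float)
    d=np.c_[(uv[:,0]-c["cx"])/c["fx"],(uv[:,1]-c["cy"])/c["fy"],np.ones(len(uv))]
    return np.asarray(c["xyz"]),rot(c).apply(d)
def onplane(c,uv,z):
    o,d=ray(c,uv);return o+d*((z-o[2])/d[:,2])[:,None]
def proj(c,P):
    p=rot(c).inv().apply(np.atleast_2d(P)-np.asarray(c["xyz"]));return np.c_[p[:,0]/p[:,2]*c["fx"]+c["cx"],p[:,1]/p[:,2]*c["fy"]+c["cy"]]
def cross(c1,u1,c2,u2):
    o1,d1=ray(c1,u1);o2,d2=ray(c2,u2);d1=d1[0];d2=d2[0]
    t=np.linalg.lstsq(np.c_[d1,-d2],o2-o1,rcond=None)[0];a=o1+t[0]*d1;b=o2+t[1]*d2;return (a+b)/2,np.linalg.norm(a-b)
def cloud(c):
    z=c["z_map"];v,u=np.mgrid[:420,:560];o,d=ray(c,np.c_[u.ravel(),v.ravel()]);P=(o+d*z.ravel()[:,None]).reshape(420,560,3);P[z==0]=np.nan;return P
E
python3 - <<'E'
from h import *
c=dict(np.load("top0.npz"));s=dict(np.load("side0.npz"))
P=cloud(c);print("table z top",np.nanmedian(P[255:290,170:200,2]));
Q=cloud(s)
for n,(u,v) in dict(bar=(190,221),plate=(225,264),).items(): print(n,P[v-1:v+2,u-1:u+2].reshape(-1,3).mean(0))
print("side bar/plate",Q[286,241],Q[275,310])
for c_,n,(x0,y0,x1,y1),k in((c,"top",(155,195,305,290),5),(s,"side",(215,210,365,320),5)):
    cv2.imwrite(f"pics/{n}1.png",cv2.resize(c_["frame"][y0:y1,x0:x1],None,fx=k,fy=k,interpolation=cv2.INTER_CUBIC))
E
```

```text
table z top -0.0017971992066118103
bar [0.54311588 0.37020604 0.02639337]
plate [0.41386062 0.27031778 0.00744187]
side bar/plate [0.53152257 0.39149042 0.03041725] [0.42591406 0.26854077 0.01188113]
```

View pics/top1.png

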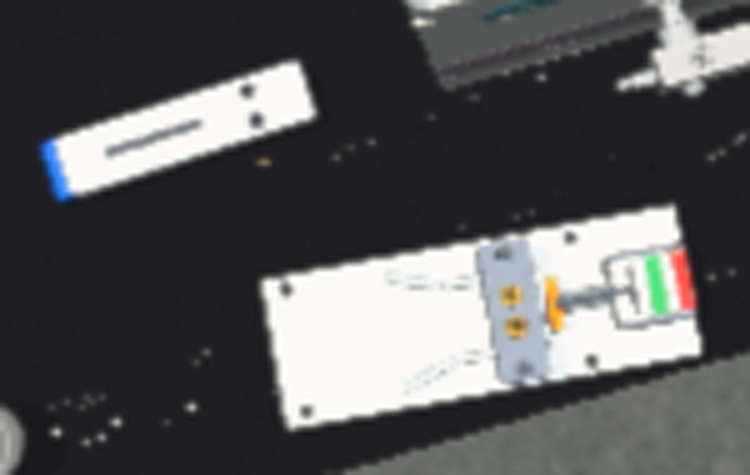

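View pics/side1.png

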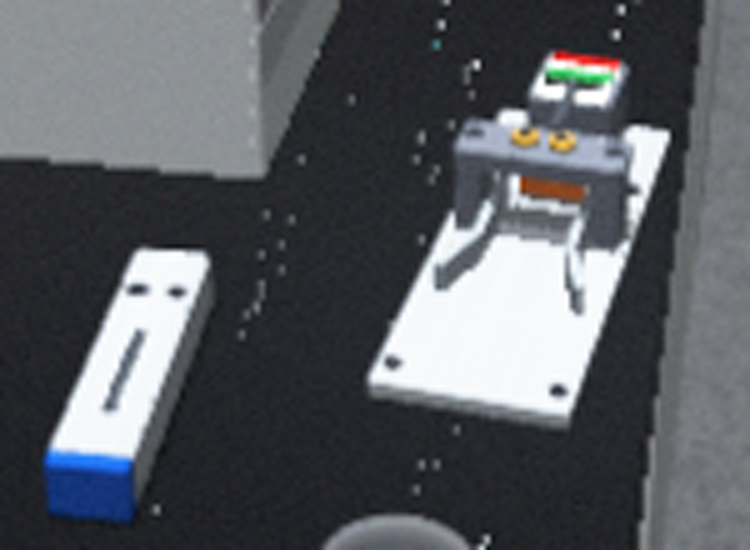

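The top crop shows the bar with its blue cap at the left, crop (55,170), and its holes at (247,90) and (256,121). The jig plate corners are at about (262,278), (675,206), (700,352) and (288,430), the brass guides at (511,295) and (516,326), and the pad at (554,303). The side crop shows the same features: bar holes at (138,289) and (177,291), and plate holes at (393,362) and (558,391).

```bash
cat >> h.py <<'E'
def rect(c,box,z,thr=100):
    """outline of bright thing in box -> min area rect on plane z: corners world"""
    x0,y0,x1,y1=box;k=4
    f=cv2.resize(c["frame"][y0:y1,x0:x1],None,fx=k,fy=k,interpolation=cv2.INTER_CUBIC).max(2)
    cs,_=cv2.findContours((f>thr).astype(np.uint8),cv2.RETR_EXTERNAL,cv2.CHAIN_APPROX_NONE)
    m=max(cs,key=cv2.contourArea)[:,0].astype(float)
    uv=(m+.5)/k-.5+[x0,y0];W=onplane(c,uv,z)[:,:2]
    return cv2.minAreaRect((W*1000).astype(np.float32)),W
E
python3 - <<'E'
from h import *
c=dict(np.load("top0.npz"));s=dict(np.load("side0.npz"))
T=lambda u,v:np.array([[155+(u+.5)/5-.5,195+(v+.5)/5-.5]]);S=lambda u,v:np.array([[215+(u+.5)/5-.5,210+(v+.5)/5-.5]])
for n,a,b in(("barhole L",(247,90),(177,291)),("barhole R",(256,121),(138,289)),("barhole L'",(247,90),(138,289)),("barhole R'",(256,121),(177,291)),
 ("plate far",(286,290),(393,362)),("plate near",(306,411),(558,391)),("brass",(511,295),(526,137)),("brass2",(516,326),(563,140)),
 ("capcornerL",(40,143),(48,457)),("capcornerR",(62,201),(131,457))):
    p,e=cross(c,T(*a),s,S(*b));print(n,np.round(p*1000,1),"gap %.1f"%(e*1000))
print("bar",rect(c,(160,203,222,240),.028));
r,W=rect(c,(204,232,298,282),.010);print("plate",r)
for t in (60,150): print(t,rect(c,(160,203,222,240),.028,t)[0],rect(c,(204,232,298,282),.010,t)[0])
E
```

```text
barhole L [558.8 324.1  28.5] gap 18.1
barhole R [556.2 327.3  30.6] gap 18.0
barhole L' [566.6 328.1  28.8] gap 0.6
barhole R' [548.5 323.2  29.8] gap 0.5
plate far [448.7 308.7  11.9] gap 0.3
plate near [376.3 297.7  11.6] gap 1.1
brass [441.8 174.2  57. ] gap 0.7
brass2 [424.  171.7  58.4] gap 0.6
capcornerL [537.2 449.8  30.5] gap 2.1
capcornerR [503.9 437.5  32.7] gap 0.8
bar (((544.3592529296875, 369.5321044921875), (39.24684524536133, 163.21121215820312), 16.98676872253418), array([[0.58414321, 0.30256834],
       [0.58341628, 0.30331915],
       [0.58343307, 0.30405888],
       [0.58344986, 0.3047986 ],
       [0.58346665, 0.30553832],
       [0.58348344, 0.30627803],
       [0.58350023, 0.30701774],
       [0.58277337, 0.30776832],
       [0.58279016, 0.30850799],
       [0.58280695, 0.30924765],
       [0.58208016, 0.3099981 ],
       [0.58209695, 0.31073773],
       [0.58137022, 0.31148808],
       [0.58138701, 0.31222767],
       [0.5814038 , 0.31296725],
       [0.58067714, 0.31371748],
       [0.58069393, 0.31445702],
       [0.58071073, 0.31519656],
       [0.58072752,
[... 15672 characters left out ...]
76, 0.29814091],
       [0.58405927, 0.29886946],
       [0.58407606, 0.29960924],
       [0.58409285, 0.30034903],
       [0.58410964, 0.3010888 ],
       [0.58412643, 0.30182857]]))
plate ((430.2111511230469, 192.5334014892578), (93.38214874267578, 255.2376708984375), 8.928685188293457)
60 ((544.2791137695312, 369.8764343261719), (41.51495361328125, 165.7659912109375), 16.933828353881836) ((430.2308349609375, 193.20950317382812), (95.89002990722656, 258.94329833984375), 8.9753999710083)
150 ((544.3074340820312, 369.6346740722656), (36.87687301635742, 160.6554412841797), 16.910160064697266) ((430.05413818359375, 192.3592987060547), (91.44037628173828, 252.92251586914062), 8.973397254943848)
```

Emit:
jog_arm:
  series:
    - [[33,-34,0,0,0,0,85],[33,-34,0,0,0,0,85],[33,-34,0,0,0,0,85],[33,-34,0,0,0,0,85],[33,-34,0,0,0,0,85],[33,-34,0,0,0,0,85],[33,-34,0,0,0,0,85],[33,-34,0,0,0,0,85],[33,-34,0,0,0,0,85],[33,-34,0,0,0,0,85]]

```text
time_s: 1.1
eef_pos: [0.3767, -0.1484, 0.2313]
eef_rot: [0.0, 0.993, 0.119, 0.0]
wrist_force: [0.1, -1.1, -0.3]
opening: 0.994
grasp_force: 0.0
```

Emit:
jog_arm:
  series:
    - [[15,-37,0,0,0,0,85],[15,-37,0,0,0,0,85],[15,-37,0,0,0,0,85],[15,-37,0,0,0,0,85],[15,-37,0,0,0,0,85],[15,-37,0,0,0,0,85],[15,-37,0,0,0,0,85],[15,-37,0,0,0,0,85],[15,-37,0,0,0,0,85],[15,-37,0,0,0,0,85]]

```text
time_s: 2.1
eef_pos: [0.4341, 0.2464, 0.231]
eef_rot: [0.0, 0.993, 0.119, -0.0]
wrist_force: [1.2, -0.5, -0.3]
opening: 0.997
grasp_force: 0.0
```

Emit:
jog_arm:
  series:
    - [[0,0,0,0,0,-0.148,85],[0,0,0,0,0,-0.148,85],[0,0,0,0,0,-0.148,85],[0,0,0,0,0,-0.148,85],[0,0,0,0,0,-0.148,85],[0,0,0,0,0,-0.148,85],[0,0,0,0,0,-0.148,85],[0,0,0,0,0,-0.148,85],[0,0,0,0,0,-0.148,85],[0,0,0,0,0,-0.148,85]]

```text
time_s: 3.1
eef_pos: [0.4342, 0.2446, 0.2309]
eef_rot: [-0.0, 0.651, 0.759, -0.0]
wrist_force: [-0.3, -0.0, 0.4]
opening: 0.994
grasp_force: 0.0
```

```bash
cat >> h.py <<'E'
def goal(o,xyz,heading):
    """tool-axis shift (mm) and turn to go to xyz with tool x at heading deg, pointing down"""
    q=np.asarray(o["eef_rot"]);r=R.from_quat(q[[1,2,3,0]])
    h=np.radians(heading);g=R.from_matrix(np.c_[[np.cos(h),np.sin(h),0],[np.sin(h),-np.cos(h),0],[0,0,-1]])
    m=r.as_matrix()
    print("t",o["time_s"],"pos",np.round(np.array(o["eef_pos"])*1000,1),"head",round(np.degrees(np.arctan2(m[1,0],m[0,0])),2),"F",np.round(o["wrist_force"],1),"grip",round(o["grasp_force"],1),"open",round(o["opening"],3))
    print("shift",np.round(r.inv().apply(np.array(xyz)-o["eef_pos"])*1000,1),"turn",np.round((r.inv()*g).as_rotvec(),4))
E
python3 -c "
from h import *;from bench import ctrl
o=ctrl.get_obs();goal(o,[.5321,.4098,.1],106.95);print(np.round(o['q'],2))"
```

```text
t 3.1 pos [434.2 244.6 230.9] head 98.83 F [-0.3 -0.   0.4] grip 0.0 open 0.994
shift [148.2 122.3 130.8] turn [-0.0008  0.     -0.1417]
[0.27 0.01 1.8  0.   1.34 0.12]
```

Emit:
jog_arm:
  series:
    - [[24.7,20.4,21.8,0,0,0,85],[24.7,20.4,21.8,0,0,0,85],[24.7,20.4,21.8,0,0,0,85],[24.7,20.4,21.8,0,0,0,85],[24.7,20.4,21.8,0,0,0,85],[24.7,20.4,21.8,0,0,0,85],[0,0,0,0,0,-0.142,85],[0,0,20,0,0,0,85],[0,0,0,0,0,0,85],[0,0,0,0,0,0,85]]

```text
time_s: 4.1
eef_pos: [0.533, 0.4089, 0.0798]
eef_rot: [-0.0, 0.598, 0.802, -0.001]
wrist_force: [0.1, -0.8, 0.7]
opening: 0.995
grasp_force: 0.0
```

```bash
python3 -c "
from h import *;from bench import ctrl
o=ctrl.get_obs();goal(o,[.5321,.4098,.004],106.95)
s=ctrl.camera('side');cv2.imwrite('pics/side2.png',cv2.resize(s['frame'][180:360,160:400],None,fx=3,fy=3))"
```

```text
t 4.1 pos [533.  408.9  79.8] head 106.59 F [ 0.1 -0.8  0.7] grip 0.0 open 0.995
shift [ 1.1 -0.5 75.8] turn [-0.002   0.0004 -0.0062]
```

View pics/side2.png

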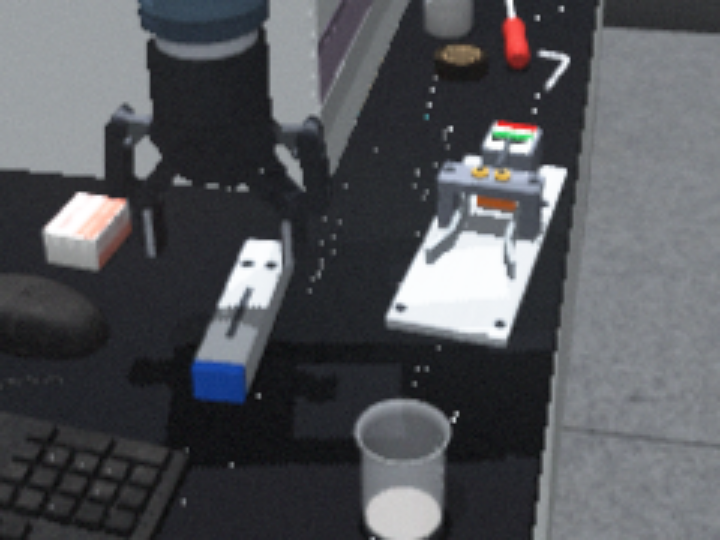

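The open fingers straddle the bar above its tail half. The shadow falls across (240,340) in the crop, the blue cap is at (220,380), and the jig at (480,250) is undisturbed. Next: descend and close.

Emit:
jog_arm:
  series:
    - [[1,0,15,0,0,-0.006,85],[0,0,15,0,0,0,85],[0,0,15,0,0,0,85],[0,0,15,0,0,0,85],[0,0,10,0,0,0,85],[0,0,5,0,0,0,20],[0,0,0,0,0,0,20],[0,0,0,0,0,0,20],[0,0,0,0,0,0,20],[0,0,0,0,0,0,20]]

```text
time_s: 5.15
eef_pos: [0.5341, 0.4107, 0.0065]
eef_rot: [0.0, 0.595, 0.804, 0.001]
wrist_force: [-0.6, 0.6, 1.1]
opening: 0.407
grasp_force: 61.7
```

Emit:
jog_arm:
  series:
    - [[0,0,0,0,0,0,20],[0,0,0,0,0,0,20],[0,0,0,0,0,0,20],[0,0,-5,0,0,0,20],[0,0,-5,0,0,0,20],[0,0,-10,0,0,0,20],[0,0,-10,0,0,0,20],[0,0,0,0,0,0,20],[0,0,0,0,0,0,20],[0,0,0,0,0,0,20]]

```text
time_s: 6.15
eef_pos: [0.5331, 0.4101, 0.0352]
eef_rot: [-0.0, 0.595, 0.804, -0.0]
wrist_force: [-1.3, 0.3, -3.4]
opening: 0.41
grasp_force: 61.3
```

```bash
python3 - <<'E'
from h import *;from bench import ctrl
o=ctrl.get_obs()
a=np.radians(8.95);J=np.array([.4302,.1926]);d=np.array([np.sin(a),-np.cos(a)])
g=J+d*(-.165-.042);print("pre",g)
goal(o,[*g,o["eef_pos"][2]],98.95)
for n in("side","top"):
    c=ctrl.camera(n);np.savez(n+"3.npz",**c)
s=dict(np.load("side3.npz"));t=dict(np.load("top3.npz"))
A=cv2.resize(s['frame'][210:330,200:360],None,fx=2.5,fy=2.5);B=cv2.resize(t['frame'][180:300,140:300],None,fx=2.5,fy=2.5)
cv2.imwrite('pics/c3.png',np.hstack([A,B]))
E
```

```text
pre [0.3979965  0.39707967]
t 6.15 pos [533.1 410.1  35.2] head 106.96 F [-1.3  0.3 -3.4] grip 61.3 open 0.41
shift [ 2.70e+01 -1.33e+02  1.00e-01] turn [-0.0006  0.0002  0.1398]
```

View pics/c3.png

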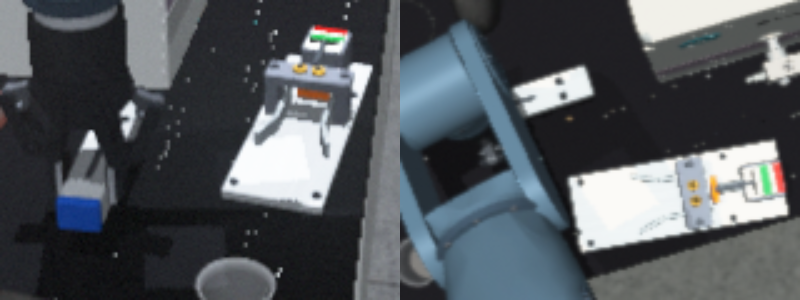

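The bar is held and lifted. In the side view (left half of the composite) the cap is at (80,210), and in the top view (right half) the nose is at (590,75–105). The jig is unchanged. Next: measure how the bar sits in the hand from the free nose half.

```bash
python3 - <<'E'
from h import *;from bench import ctrl
t=dict(np.load("top3.npz"));o=ctrl.get_obs();p=np.array(o["eef_pos"])
for thr in(80,100,150):
    r,W=rect(t,(192,200,224,232),p[2]-.0065+.028,thr)
    b=cv2.boxPoints(r)/1000
    m=b[np.argsort(b[:,1])]; print(thr,np.round(b*1000,1).tolist(),r[1],r[2])
    nose=m[:2].mean(0);ang=np.degrees(np.arctan2(*(m[:2].mean(0)-m[2:].mean(0))[::-1]))
    v=nose-p[:2];u=np.array([np.cos(np.radians(ang)),np.sin(np.radians(ang))])
    print("heading",ang,"nose",nose,"along",u@v*1000,"lateral of TCP line",(u[0]*v[1]-u[1]*v[0])*1000)
E
```

```text
80 [[526.2999877929688, 361.29998779296875], [548.5999755859375, 285.1000061035156], [586.7999877929688, 296.29998779296875], [564.5, 372.5]] (39.85553741455078, 79.41700744628906) 16.31061363220215
heading -73.6894 nose [0.56770205 0.29072124] along 124.29511896351305 lateral of TCP line -0.22004299741892885
100 [[526.7999877929688, 361.29998779296875], [549.2000122070312, 285.79998779296875], [586.4000244140625, 296.79998779296875], [563.9000244140625, 372.29998779296875]] (38.790348052978516, 78.76658630371094) 16.532079696655273
heading -73.46797 nose [0.56776094 0.29127124] along 123.78283601091762 lateral of TCP line -0.4874358765637257
150 [[528.2999877929688, 361.29998779296875], [549.9000244140625, 287.3999938964844], [584.7999877929688, 297.6000061035156], [563.0999755859375, 371.5]] (36.323265075683594, 76.97969055175781) 16.35886573791504
heading -73.64112 nose [0.56736815 0.2925158 ] along 122.47891982142536 lateral of TCP line -0.13972210140904273
```

```bash
python3 - <<'E'
from h import *;from bench import ctrl
o=ctrl.get_obs()
a=np.radians(8.95);J=np.array([.4302,.1926]);d=np.array([np.sin(a),-np.cos(a)])
goal(o,[*(J+d*-.190),o["eef_pos"][2]],98.95)
E
```

```text
t 6.25 pos [533.  410.1  35. ] head 106.96 F [ 0.4 -1.1 -3.7] grip 61.3 open 0.409
shift [ 1.010e+01 -1.353e+02  1.000e-01] turn [-0.0009  0.0003  0.1398]
```

Emit:
jog_arm:
  series:
    - [[2,-15,0,0,0,0,20],[2,-30,0,0,0,0,20],[2,-30,0,0,0,0,20],[2,-30,0,0,0,0,20],[2,-20.3,0,0,0,0,20],[0,-10,0,0,0,0,20],[0,0,0,0,0,0.07,20],[0,0,0,0,0,0.07,20],[0,0,0,0,0,0,20],[0,0,0,0,0,0,20]]

```text
time_s: 7.25
eef_pos: [0.4017, 0.3805, 0.0356]
eef_rot: [0.0, 0.649, 0.761, 0.0]
wrist_force: [-0.7, -0.4, -1.4]
opening: 0.405
grasp_force: 61.2
```

```bash
python3 - <<'E'
from h import *;from bench import ctrl
o=ctrl.get_obs()
a=np.radians(8.95);J=np.array([.4302,.1926]);d=np.array([np.sin(a),-np.cos(a)])
goal(o,[*(J+d*-.190),.0165],98.95)
A=ctrl.camera("side");B=ctrl.camera("top")
A=cv2.resize(A['frame'][210:330,230:390],None,fx=2.5,fy=2.5,interpolation=2);B=cv2.resize(B['frame'][205:295,190:310],None,fx=10/3,fy=10/3,interpolation=2)
cv2.imwrite('pics/c4.png',np.hstack([A,B]))
E
```

```text
t 7.25 pos [401.7 380.5  35.6] head 99.03 F [-0.7 -0.4 -1.4] grip 61.2 open 0.405
shift [-0.  -1.  19.1] turn [ 0.0005 -0.0001  0.0014]
```

View pics/c4.png

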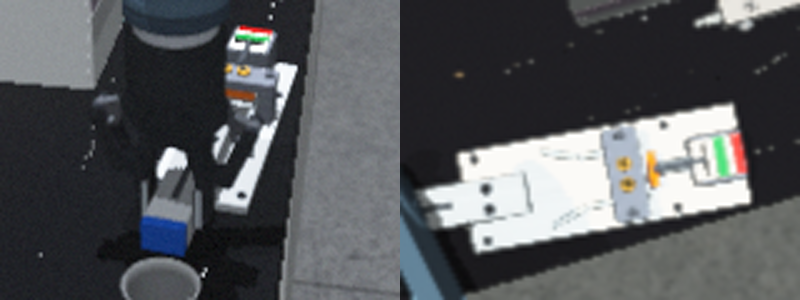

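The top view (right half) shows the bar nose at about (529,193) and its holes at (487,187) and (489,209), in line with the brass guides at (625,163) and (628,184). The nose sits short of the rail mouth at about (550,155)–(553,225). Next: lower it onto the plate.

Emit:
jog_arm:
  series:
    - [[0,-1,6,0,0,0,20],[0,0,5,0,0,0,20],[0,0,3,0,0,0,20],[0,0,2,0,0,0,20],[0,0,1,0,0,0,20],[0,0,1,0,0,0,20],[0,0,0,0,0,0,20],[0,0,0,0,0,0,20],[0,0,0,0,0,0,20],[0,0,0,0,0,0,20]]

```text
time_s: 8.35
eef_pos: [0.4002, 0.3803, 0.0177]
eef_rot: [0.0, 0.65, 0.76, 0.0]
wrist_force: [0.4, 0.1, -3.0]
opening: 0.406
grasp_force: 61.3
```

Emit:
jog_arm:
  series:
    - [[-5,0,0.2,0,0,0,20],[-5,0,0,0,0,0,20],[-5,0,0,0,0,0,20],[-5,0,0,0,0,0,20],[-5,0,0,0,0,0,20],[-5,0,0,0,0,0,20],[-5,0,0,0,0,0,20],[-3,0,0,0,0,0,20],[0,0,0,0,0,0,20],[0,0,0,0,0,0,20]]

```text
time_s: 9.35
eef_pos: [0.4061, 0.3427, 0.0174]
eef_rot: [-0.0, 0.65, 0.76, 0.0]
wrist_force: [0.2, 0.0, -3.3]
opening: 0.405
grasp_force: 61.3
```

Emit:
jog_arm:
  series:
    - [[-3,0,0,0,0,0,20],[-3,0,0,0,0,0,20],[-3,0,0,0,0,0,20],[-3,0,0,0,0,0,20],[-3,0,0,0,0,0,20],[-3,0,0,0,0,0,20],[-2,0,0,0,0,0,20],[0,0,0,0,0,0,20],[0,0,0,0,0,0,20],[0,0,0,0,0,0,20]]

```text
time_s: 10.35
eef_pos: [0.4092, 0.3229, 0.0173]
eef_rot: [0.0, 0.65, 0.76, 0.0]
wrist_force: [0.9, -0.7, -3.6]
opening: 0.409
grasp_force: 61.2
```

```bash
python3 - <<'E'
from h import *;from bench import ctrl
o=ctrl.get_obs()
a=np.radians(8.95);J=np.array([.4302,.1926]);d=np.array([np.sin(a),-np.cos(a)])
goal(o,[*(J+d*-.132),.0165],98.95);print("torque",np.round(o["torque"],2))
B=ctrl.camera("top");np.savez("top5.npz",**B)
A=ctrl.camera("side")
A=cv2.resize(A['frame'][210:330,230:390],None,fx=2.5,fy=2.5,interpolation=2);B=cv2.resize(B['frame'][205:295,190:310],None,fx=10/3,fy=10/3,interpolation=2)
cv2.imwrite('pics/c5.png',np.hstack([A,B]))
E
```

```text
t 10.35 pos [409.2 322.9  17.3] head 98.95 F [ 0.9 -0.7 -3.6] grip 61.2 open 0.409
shift [-0.   0.5  0.8] turn [0.0003 0.0001 0.    ]
torque [ 0.03 -0.24  0.16]
```

View pics/c5.png

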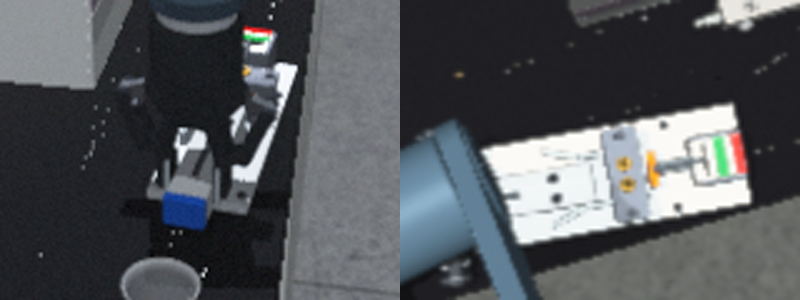

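The bar nose is between the rails at about (597,180) in the top half, and its holes at (552,177) and (556,198) are in line with the brass guides. The wrist shows no side force. Next: slide on under the bridge, then settle onto the plate.

Emit:
jog_arm:
  series:
    - [[-4,0,0,0,0,0,20],[-4,0,0,0,0,0,20],[-4,0,0,0,0,0,20],[-4,0,0,0,0,0,20],[-4,0,0,0,0,0,20],[-4,0,0,0,0,0,20],[-4,0,0,0,0,0,20],[-4,0,0,0,0,0,20],[-4,0,0,0,0,0,20],[0,0,0,0,0,0,20]]

```text
time_s: 11.45
eef_pos: [0.4149, 0.2867, 0.0173]
eef_rot: [0.0, 0.65, 0.76, -0.0]
wrist_force: [1.7, -1.3, -2.8]
opening: 0.408
grasp_force: 61.1
```

Emit:
jog_arm:
  series:
    - [[-3,0,0.5,0,0,0,20],[-3,0,0.5,0,0,0,20],[0,0,0,0,0,0,20],[0,0,0,0,0,0,20],[0,0,0,0,0,0,20],[0,0,0,0,0,0,20],[0,0,0,0,0,0,20],[0,0,0,0,0,0,20],[0,0,0,0,0,0,20],[0,0,0,0,0,0,20]]

```text
time_s: 12.45
eef_pos: [0.4158, 0.2813, 0.0165]
eef_rot: [0.0, 0.65, 0.76, 0.0]
wrist_force: [1.1, -2.1, 5.9]
opening: 0.408
grasp_force: 62.1
```

Emit:
jog_arm:
  series:
    - [[-3,0,0,0,0,0,20],[-3,0,0,0,0,0,20],[-2,0,0,0,0,0,20],[-2,0,0,0,0,0,20],[-2,0,0,0,0,0,20],[-2,0,0,0,0,0,20],[-2,0,0,0,0,0,20],[-2,0,0,0,0,0,20],[0,0,0,0,0,0,20],[0,0,0,0,0,0,20]]

```text
time_s: 13.45
eef_pos: [0.4184, 0.2647, 0.0165]
eef_rot: [-0.001, 0.65, 0.76, 0.001]
wrist_force: [-0.1, 8.3, 4.4]
opening: 0.406
grasp_force: 62.1
```

```bash
cat > chk.py <<'E'
from h import *;from bench import ctrl
a=np.radians(8.95);J=np.array([.4302,.1926]);d=np.array([np.sin(a),-np.cos(a)])
Fs=[];
for i in range(4): 
    t=ctrl.camera("top");o=ctrl.get_obs();Fs.append(o["wrist_force"])
goal(o,[*(J+d*-.068),.0165],98.95);F=np.mean(Fs,0);p=np.array(o["eef_pos"][:2])-J
print("Fpush",-F[:2]@d,"Flat",F[:2]@[np.cos(a),np.sin(a)],"Fz",F[2],"nose x",(p@d)*1000+122,"torque",np.round(o["torque"],2))
f=t["frame"].astype(int);b,g,r=f[...,0],f[...,1],f[...,2]
def loc(m,z):
    m[:225]=0;m[290:]=0;m[:,:230]=0;m[:,310:]=0
    vu=np.argwhere(m)[:,::-1];W=onplane(t,vu.mean(0),z)[0,:2]-J;return W@d*1000,W@[np.cos(a),np.sin(a)]*1000,len(vu)
print("green",loc((g>r+50)&(g>b+50),.047));print("orange",loc((r>b+90)&(g>b+30)&(r<256),.036))
A=cv2.resize(t['frame'][225:285,240:305],None,fx=8,fy=8,interpolation=2);cv2.imwrite('pics/c6_%d.png'%round(o["time_s"]*100),A);print(round(o["time_s"]*100))
E
python3 chk.py
```

```text
t 13.65 pos [418.4 264.7  16.5] head 98.92 F [-0.   8.   4.9] grip 62.1 open 0.407
shift [-5.1  0.5 -0. ] turn [ 0.0006 -0.0019 -0.0005]
Fpush 7.978095251094165 Flat 0.8834968611910414 Fz 4.177120420233237 nose x 48.91745087150191 torque [ 1.33 -0.01  0.15]
green (np.float64(104.76411418522052), np.float64(-0.8331128301437545), 29)
orange (np.float64(45.516283192274436), np.float64(-0.4314841450008336), 32)
1365
```

Emit:
jog_arm:
  series:
    - [[-1,0,0,0,0,0,20],[-1,0,0,0,0,0,20],[-1,0,0,0,0,0,20],[-1,0,0,0,0,0,20],[-0.5,0,0,0,0,0,20],[0,0,0,0,0,0,20],[0,0,0,0,0,0,20],[0,0,0,0,0,0,20],[0,0,0,0,0,0,20],[0,0,0,0,0,0,20]]

```text
time_s: 14.65
eef_pos: [0.419, 0.2608, 0.0165]
eef_rot: [-0.001, 0.65, 0.76, 0.001]
wrist_force: [-1.3, 11.9, 3.4]
opening: 0.406
grasp_force: 62.0
```

```bash
python3 chk.py; mv pics/c6_*4*.png pics/last.png 2>/dev/null; ls -t pics|head -2
```

```text
t 14.85 pos [418.9 260.9  16.5] head 98.93 F [-0.3 11.3  3. ] grip 62.0 open 0.411
shift [-1.2  0.5 -0. ] turn [ 0.0008 -0.0028 -0.0004]
Fpush 11.722706660171584 Flat 1.0762541376900154 Fz 3.211712894155138 nose x 52.82093406326551 torque [1.8  0.17 0.24]
green (np.float64(104.55304779729205), np.float64(-0.6700073407455795), 22)
orange (np.float64(47.37786142019514), np.float64(-0.3456376289247979), 28)
1485
last.png
c6_1365.png
```

View pics/last.png

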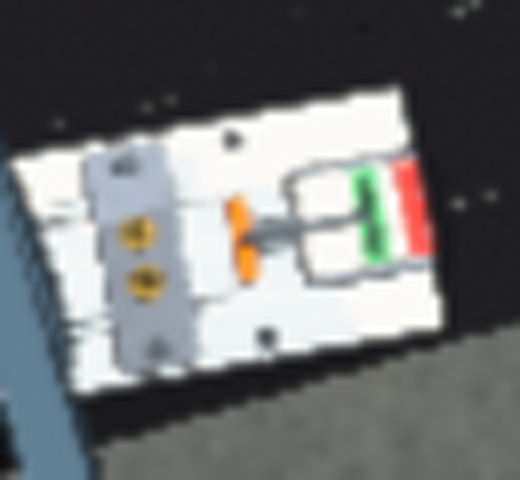

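The pointer's black bar stands at about (372,215) in the crop, inside the green field (355–388), and clear of the red. The pad is at (243,240), with the bar nose against it. Next: quantify the displacement against the first picture.

```bash
python3 - <<'E'
from h import *;from bench import ctrl
a=np.radians(8.95);J=np.array([.4302,.1926]);d=np.array([np.sin(a),-np.cos(a)]);l=np.array([np.cos(a),np.sin(a)])
t0=dict(np.load("top0.npz"));ts=[ctrl.camera("top") for _ in range(3)]
t1=dict(ts[0]);t1["frame"]=np.mean([t["frame"] for t in ts],0).astype(np.uint8)
def prof(t,z,x,y0,y1):
    P=np.array([np.r_[J+d*u/1000+l*y/1000,z] for y in np.linspace(y0,y1,9) for u in x]);uv=proj(t,P).astype(np.float32)
    return cv2.remap(t["frame"],uv[:,0].reshape(9,-1),uv[:,1].reshape(9,-1),cv2.INTER_LINEAR).astype(float).mean(0)
x=np.arange(34,66,1.)
for t in(t0,t1):
    f=prof(t,.036,x,-12,-6)+prof(t,.036,x,6,12)
    w=np.clip(f[:,2]-f[:,0]-100,0,None);print("orange centre",(w*x).sum()/w.sum(),(w>w.max()/2).sum())
x2=np.arange(82,120,1.)
for t in(t0,t1): print(np.c_[x2,prof(t,.048,x2,-7,-3)/2+prof(t,.048,x2,3,7)/2].astype(int)[:, [0,1,2,3]].tolist())
E
```

```text
orange centre 43.246111502272285 7
orange centre 56.80366788929642 6
[[82, 230, 234, 234], [83, 233, 237, 237], [84, 232, 236, 236], [85, 230, 234, 235], [86, 222, 226, 227], [87, 205, 210, 210], [88, 187, 191, 192], [89, 173, 177, 178], [90, 169, 174, 175], [91, 176, 181, 182], [92, 195, 200, 201], [93, 219, 223, 224], [94, 236, 240, 241], [95, 241, 247, 246], [96, 240, 247, 245], [97, 234, 246, 237], [98, 219, 243, 216], [99, 196, 238, 185], [100, 172, 234, 151], [101, 153, 231, 123], [102, 141, 229, 103], [103, 134, 229, 90], [104, 133, 228, 89], [105, 135, 228, 93], [106, 143, 229, 108], [107, 158, 230, 131], [108, 175, 232, 159], [109, 194, 235, 188], [110, 213, 239, 213], [111, 229, 242, 235], [112, 235, 243, 247], [113, 228, 234, 249], [114, 213, 220, 250], [115, 185, 193, 251], [116, 151, 160, 251], [117, 118, 128, 251], [118, 97, 107, 251], [119, 89, 98, 250]]
[[82, 231, 234, 234], [83, 234, 237, 238], [84, 235, 239, 239], [85, 236, 239, 240], [86, 236, 239, 240], [87, 236, 238, 239], [88, 235, 238, 239], [89, 235, 238, 238], [90, 235, 238, 239], [91, 235, 238, 238], [92, 234, 237, 238], [93, 235, 238, 239], [94, 235, 239, 239], [95, 233, 238, 237], [96, 230, 237, 234], [97, 222, 233, 225], [98, 203, 224, 202], [99, 178, 213, 170], [100, 152, 197, 139], [101, 128, 173, 113], [102, 109, 147, 94], [103, 98, 133, 83], [104, 100, 138, 84], [105, 106, 152, 88], [106, 122, 174, 104], [107, 144, 197, 129], [108, 169, 217, 158], [109, 192, 230, 188], [110, 212, 237, 213], [111, 229, 242, 235], [112, 235, 242, 247], [113, 227, 234, 249], [114, 213, 220, 250], [115, 185, 193, 251], [116, 151, 160, 251], [117, 118, 127, 251], [118, 97, 106, 251], [119, 89, 97, 250]]
```

```bash
python3 -c "
from bench import ctrl;print(ctrl.hand_in())"
```

```text
the job is handed in; nothing more can be done
None
```

I handed the job in with the bar still gripped, seated on the jig under the bridge, and the pointer near the middle of the green field: the camera puts the pad about 13.5 mm in, roughly 8.8 N by the spring figures, though the wrist sensor read about 11.7 N, which I put down to friction; no verdict came back.

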